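# File the loose filter case upright at the end of the row

### The job

A flat grey filter case lies on its back on the lab table. Stand it up on its thin plain end, label end up, and butt it flush, broad face to broad face and sides in line, against the free end of the row of cases at the bookend. Close up the gap in the row with it and press the row together, holding a moderate push of about 10 to 20 N on it for half a second, never ramming it; leave all cases standing flush and do not disturb the beaker, the vial or the tape roll.

Things in the scene. Friction and masses are not known exactly. Their poses are not given: they have to be found in the camera images.
- loose_case: Flat grey plastic case, a block x 58 (width), y 30 (thickness), z 110 mm. Origin: centre of its plain foot end; +z to the label end (steel frame, black clasp); -y lid face (raised panel), +y back. Loose, 0.15-0.31 kg, sides flat. Starts flat on its back, lid up, origin 15 mm above the table, label end roughly to the robot's left.
- end_case: Flat grey plastic case, a block like the loose one, x 58 (width), y 30 (thickness), z 110 mm. Origin: centre of its plain foot end; +z to the label end (steel frame, black clasp); -y lid face (raised panel), +y back. Loose; stands label end up in the row, a gap of 5-13 mm behind its back; slides on the table at 1-3 N. Its lid face (15 mm along -y) is the row's free end, looking to robot's right.
- inner_case: Flat grey plastic case, a block like the loose one, x 58 (width), y 30 (thickness), z 110 mm. Origin: centre of its plain foot end; +z to the label end (steel frame, black clasp); -y lid face (raised panel), +y back. Loose; stands upright, its back against the bookend, end_case in front of its lid face.
- bookend: Fixed dark steel bookend: upright plate 90 mm wide (x), 3 mm thick, 125 mm tall behind the row of two standing cases; foot 75 mm long behind the plate. Origin: middle of the bottom edge of the face toward the row; -y points along the row to its free end, z up.
- beaker: Small empty beaker, 46 mm across, 58 mm tall, loose, standing behind the work; origin at the centre of its foot, z up.
- sample_vial: Capped sample vial, 27 mm across, 65 mm tall, loose, standing behind the work; origin at the centre of its foot, z up.
- tape_roll: Roll of tape lying flat, 72 mm across, 20 mm high, loose, behind the work, left of the beaker; origin at the centre of its underside.

How it is judged:
On the way:
1. the row is pressed together: standing upright, with both gaps closed to under 2 mm, the loose case presses on the end case with more than 5 N for 0.2 s (contact force between loose_case and end_case above 5 N and angle between loose_case's own z axis and vertical below 0.06 rad and height (world z) of loose_case below 0.005 m and y of loose_case in the frame of end_case between -0.032 and -0.027 m and y of end_case in the frame of inner_case between -0.032 and -0.027 m), for 0.2 s.
At the end, for the whole second after the job is handed in: Loose case at rest, standing on its foot end on the table; loose, end and inner case all upright within 3 degrees, gaps loose-end and end-inner under 2 mm, faces parallel within 3 degrees, sides in line within 6 mm; inner case moved less than 10 mm (angle between each of loose_case, end_case, inner_case's own z axis and vertical below 0.05 rad and height (world z) of loose_case between -0.004 and 0.004 m and y of loose_case in the frame of end_case between -0.032 and -0.027 m and x of loose_case in the frame of end_case between -0.006 and 0.006 m and angle between the x axis of loose_case and the x axis of end_case, either way round below 0.05 rad and linear speed of loose_case below 0.01 m/s and angular speed of loose_case below 0.05 rad/s and distance of inner_case from where it was at the start of the episode below 0.01 m and angle between the x axis of end_case and the x axis of inner_case, either way round below 0.05 rad and y of end_case in the frame of inner_case between -0.032 and -0.027 m and x of end_case in the frame of inner_case between -0.006 and 0.006 m); the robot touches nothing.
It fails at once if the row is rammed: the loose case presses on the end case with more than 40 N (contact force between loose_case and end_case above 40 N).
It fails at once if a case of the row is tipped by more than about 14 degrees (angle between any of end_case, inner_case's own z axis and vertical above 0.25 rad).
It fails at once if the beaker, the vial or the tape roll is shifted by more than 30 mm or knocked over (distance of any of beaker, sample_vial, tape_roll from where it was at the start of the episode above 0.03 m or angle between any of beaker, sample_vial's own z axis and vertical above 0.4 rad).
It also fails if it takes over 67 s, if anything falls off the work surface, if the arm or the gripper's body presses on something with over 40 N, if the wrist force passes 120 N, or if a joint passes its speed limit or range.

### The arm

A 6-joint arm with a two-finger parallel gripper is mounted at the origin on a cart in front of the work surface, level with it; the furniture and walls round the work are solid. World frame = base frame: x ahead of the robot, y to its left, z up, the work surface at z = 0. Lengths are in m, angles in rad, forces in N, time in s.
With the tool pointing down it reaches from about 0.35 to 0.875 m from the base axis. Payload 4.2 kg.
Tool frame: the origin (TCP) lies at the centre of the arm's flange, where the gripper is bolted on; the fingertips stand 173 mm ahead of it and the grasp point (between the pads) lies 155 mm ahead of it; z points along the fingers, y is the line along which they close (so a half turn about z gives the same grasp; the last joint's range is limited). The gripper opens to 85 mm and grips with 20 to 120 N. Pads are 22 mm wide; open, the fingers measure 114 mm over their backs; the gripper's body (76 mm by 85 mm) begins 54 mm behind the grasp point. The pads swing forward as they close: fully open they stand 13 mm farther back than shut.
Start: joints at [1.366, 0.385, 0.008, 0, -1.194, -0.259], TCP at [0.28, 0.559, 0.405] pointing down, gripper open.
Joint ranges: [-3.14, 3.14], [-1.21, 2.06], [-1.07, 1.41], [-3.16, 2.05], [-2.99, -0.16], [-3.1, 3.1]. Speed limits (rad/s): [2.79, 2.79, 3.14, 3.14, 3.14, 3.14].

### API

Orientations are given as a rotation vector (axis times angle).
In Python, from plant import manip, get_image, camera_params, models gives the robot as it stands.
- The arm moves only by the shell command python3 -m jog 'ROWS'. ROWS is JSON, one flat list of numbers, 7 for each row, row after row: the shift along the tool's x, y, z in units of 0.2 m (1.0 is 0.2 m), then the turn, a rotation vector about the tool's x, y, z in units of 0.5 rad (1.0 is 0.5 rad), then the opening, from -1 (shut) to 1 (fully open). A call has exactly 10 rows; each row is the pose to reach, as a shift and turn from the pose commanded when the call began, along the tool's axes at that moment; what a row does not reach only later rows make up. A row lasts 1/12 s, in which the tool goes at most 41.7 mm and 7.16 degrees, less where a joint would pass 70% of its speed; a pose out of reach is approached as far as the arm can. A call with a number of a shift or a turn outside -1 to 1 is refused whole. A call with a gripper value outside its range is refused whole. The fingers move at their own pace and stop on an object; the grip force is fixed at half the most. Time passes only in rows, so rows that repeat a pose let the fingers close, or fill a call up. It gives the time, the measured TCP pose, the force, the opening and the grip force at its end, in the units of the state.
- manip.state(): the state, without advancing time (a new reading comes with each control period).
- get_image(name): name is "side" or "top"; returns (picture, depth): 384x512x3 uint8, red, green, blue; 384x512 float32, m along the optical axis (not along the pixel's ray), 0 where there is no reading.
- camera_params(name): a dict with "intrinsics" (3x3 intrinsics, pixels), "extrinsics" (4x4, takes a point from camera to world coordinates). Camera axes: x right, y up, looking along -z (the intrinsics and any distortion apply to the point x, -y, -z); pixel columns grow to the right and rows downward; lengths in m; the calibration is good to about 2 mm. A picture is of the moment at which its call begins. camera_params takes no time and is no camera call.
- manip.close_job(): hands the job in; it is judged then, once.
Trained networks look in the newest picture that a camera, given by its name, has taken for a name from the list of things; names that differ only in an ending like _2 or _b are one class to them, and where a whole thing is asked for, a point or a joint stands for the part that bears it (a point fixed in the world has none). Each returns a list of dicts, best first, with "p" (0 to 1); they miss things now and then, are a little off and sometimes report something else, mostly with a low value. They report only what shows in the picture. A call takes as long as a camera call.
- models.trace(camera, query): "mask" (384x512 bool, what is visible of it) and "box" ([left, top, right, bottom] in pixels, round what is visible of it).
- models.pinpoint(camera, query): "pixel" ([column, row] in pixels: a listed point, or the origin of a listed thing).
The state is a dict: "time_s": time; "joints": joint angles; "joint_vel": joint speeds; "joint_torque": joint torques, N m; "eef_pos": TCP position; "orientation": TCP orientation; "ft_force": force on the tool from outside, world axes, zero at the start; "torque": the same for the moment, N m; "width": finger opening in m; "finger_force": force on a finger pad.
Only numpy, scipy, OpenCV 4.12 (cv2) and the standard library are available. Lean on these libraries where they do the work, as an engineer would, in place of code of your own. Each camera call takes 0.05 s, during which the arm holds its last target. There are 200 camera calls.

## Working session

There is one attempt and no reset: what is moved stays moved. The work goes in short steps, Python scripts to look and compute and a shell command to move; the robot and the scene stay as the last step left them, time stands still between calls to the robot, and variables do not carry over. Pictures are saved under pics/ and viewed, at most 10 in all, crops included, and the job is handed in when it is done.

```bash
ls; mkdir -p pics; python3 - <<'E'
from plant import manip,get_image,camera_params,models
import cv2,numpy as np
print(manip.state())
for c in ["side","top"]:
    im,d=get_image(c); cv2.imwrite(f"pics/{c}0.png",im[:,:,::-1]); np.savez(f"{c}0.npz",im=im,d=d)
    p=camera_params(c); print(c,np.round(p["intrinsics"],1).tolist(),np.round(p["extrinsics"],3).tolist(),p.keys())
    for q in ["loose_case","end_case","inner_case","bookend","beaker","sample_vial","tape_roll"]:
        print(q,[(round(r["p"],2),r["box"]) for r in models.trace(c,q)][:3])
E
```

```text
pics
{'time_s': 0.0, 'joints': array([ 1.36560549e+00,  3.85545167e-01,  6.66316901e-03, -5.05944400e-04,
       -1.19398792e+00, -2.58599660e-01]), 'joint_vel': array([ 1.00191432e-03, -4.38779021e-04, -5.32146405e-04, -6.79454481e-05,
        2.95034440e-04, -6.03074736e-04]), 'joint_torque': array([ 4.99568318e-05, -3.92283297e+01,  1.88396269e+01,  4.18629751e+00,
       -4.63343487e-03, -7.27722362e-07]), 'eef_pos': array([0.27946532, 0.55881714, 0.40364164]), 'orientation': array([ 3.05540330e+00, -7.21814390e-01, -6.51010074e-04]), 'ft_force': array([ 1.3344424 , -0.73280617, -0.73356721]), 'torque': array([-0.0330902 , -0.04821367, -0.00975673]), 'finger_force': 0.0, 'width': 0.08535069050775333}
side [[432.1, 0.0, 253.3], [0.0, 432.1, 192.1], [0.0, 0.0, 1.0]] [[-0.583, 0.417, -0.697, -0.11], [-0.812, -0.314, 0.492, 0.537], [-0.013, 0.853, 0.522, 0.565], [0.0, 0.0, 0.0, 1.0]] dict_keys(['intrinsics', 'extrinsics'])
loose_case [(0.82, [270.2, 186.3, 322.0, 212.3])]
end_case [(0.86, [216.2, 202.1, 245.5, 263.8])]
inner_case [(0.83, [201.6, 206.2, 222.7, 268.5])]
bookend [(0.94, [163.4, 202.2, 214.6, 290.7])]
beaker [(0.86, [225.0, 165.4, 240.8, 192.0])]
sample_vial [(0.72, [248.0, 158.2, 263.8, 180.5])]
tape_roll [(0.45, [190.1, 198.0, 218.9, 219.0])]
top [[384.3, 0.0, 248.6], [0.0, 384.3, 192.3], [0.0, 0.0, 1.0]] [[-0.025, 0.994, -0.107, 0.489], [-1.0, -0.025, 0.006, 0.073], [0.004, 0.107, 0.994, 0.898], [0.0, 0.0, 0.0, 1.0]] dict_keys(['intrinsics', 'extrinsics'])
loose_case [(0.83, [272.6, 192.9, 325.4, 230.6])]
end_case [(0.58, [187.2, 225.8, 210.9, 255.6])]
inner_case [(0.65, [169.8, 225.4, 188.7, 253.7])]
bookend [(0.7, [143.5, 214.5, 178.2, 260.5])]
beaker [(0.74, [247.1, 133.2, 269.3, 159.8])]
sample_vial [(0.53, [288.0, 135.8, 300.9, 151.9])]
tape_roll [(0.73, [199.0, 156.3, 225.1, 192.8])]
```

```bash
cat > h.py <<'E'
from plant import manip,get_image,camera_params,models
import cv2,numpy as np
from scipy.spatial.transform import Rotation as R
def cloud(c,d):
    p=camera_params(c);K=p["intrinsics"];T=p["extrinsics"]
    v,u=np.mgrid[:d.shape[0],:d.shape[1]]
    P=np.stack([(u-K[0,2])*d/K[0,0],-(v-K[1,2])*d/K[1,1],-d],-1)
    return P@T[:3,:3].T+T[:3,3]
def rect(pts):
    (c,s,a)=cv2.minAreaRect((pts[:,:2]*1000).astype(np.float32)); return np.round(c,1),np.round(s,1),round(a,2)
E
python3 - <<'E'
from h import *
a=[]
for c,b in [("top",(130,120,340,270)),("side",(150,140,360,300))]:
    im=np.load(f"{c}0.npz")["im"]; l,t,r,bb=b
    x=cv2.resize(im[t:bb,l:r,::-1],(630,int(630*(bb-t)/(r-l))))
    cv2.imwrite(f"pics/{c}0c.png",x)
for c in ["top","side"]:
    get_image(c); z=np.load(f"{c}0.npz");P=cloud(c,z["d"])
    for q in ["loose_case","end_case","inner_case","bookend","beaker","sample_vial","tape_roll"]:
        m=models.trace(c,q)
        if not m: print(q,None);continue
        p=P[m[0]["mask"]&(z["d"]>0)]
        zt=np.percentile(p[:,2],97); top=p[p[:,2]>zt-0.008]
        print(c,q,len(p),"ztop",round(zt,4),"mean",np.round(top.mean(0),4),rect(top), "all",rect(p))
E
```

```text
top loose_case 1263 ztop 0.0331 mean [ 0.5376 -0.0407  0.0302] (array([537.5, -41.2]), array([111.,  58.]), 71.79) all (array([538.9, -44. ]), array([115.5,  62. ]), 71.28)
top end_case 561 ztop 0.1123 mean [0.477  0.1784 0.1098] (array([477.1, 178.7]), array([30.5, 57.3]), 81.61) all (array([474.1, 184.8]), array([42.1, 65.3]), 83.25)
top inner_case 553 ztop 0.1123 mean [0.4825 0.2191 0.1097] (array([482.5, 219.4]), array([30.3, 57.5]), 84.29) all (array([482.4, 219.2]), array([30.7, 57.7]), 84.29)
top bookend 995 ztop 0.1246 mean [0.4853 0.2361 0.1231] (array([486. , 236.3]), array([ 3.5, 85.8]), 82.98) all (array([490. , 270.7]), array([76.1, 94.2]), 82.22)
top beaker 381 ztop 0.0581 mean [0.6916 0.0419 0.0555] (array([688.4,  42. ]), array([44.7, 43.7]), 88.24) all (array([691.1,  40.5]), array([44.8, 52.6]), 59.44)
top sample_vial 179 ztop 0.0672 mean [ 0.6907 -0.0386  0.0648] (array([690.7, -38.8]), array([20.8, 21.2]), 10.12) all (array([690.4, -36.8]), array([29. , 23.5]), 54.68)
top tape_roll 495 ztop 0.0215 mean [0.6309 0.1509 0.0188] (array([630.5, 150.7]), array([71.3, 68
[... 550 characters left out ...]
, array([30.9, 72.9]), 81.64)
side bookend 2059 ztop 0.1209 mean [0.4769 0.2387 0.1205] (array([481.8, 237.9]), array([ 3.6, 88.4]), 82.61) all (array([489.9, 272.7]), array([74.8, 97.6]), 83.2)
side beaker 434 ztop 0.0577 mean [0.6873 0.0413 0.0544] (array([686.1,  42.1]), array([39.8, 47.3]), 56.06) all (array([686.2,  42.3]), array([40.4, 47.3]), 56.06)
side sample_vial 209 ztop 0.0661 mean [ 0.6864 -0.035   0.0634] (array([687.6, -36.2]), array([19.1, 16.2]), 72.8) all (array([725.6, -63.4]), array([ 23.1, 120. ]), 54.85)
side tape_roll 191 ztop 0.0937 mean [0.5084 0.2173 0.111 ] (array([505.8, 215.8]), array([48.3, 23.6]), 65.71) all (array([593. , 176.5]), array([ 63.5, 216.4]), 60.44)
```

View pics/top0c.png

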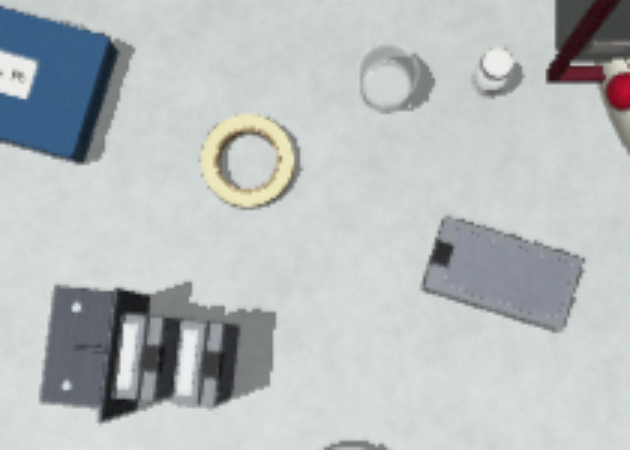

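View pics/side0c.png

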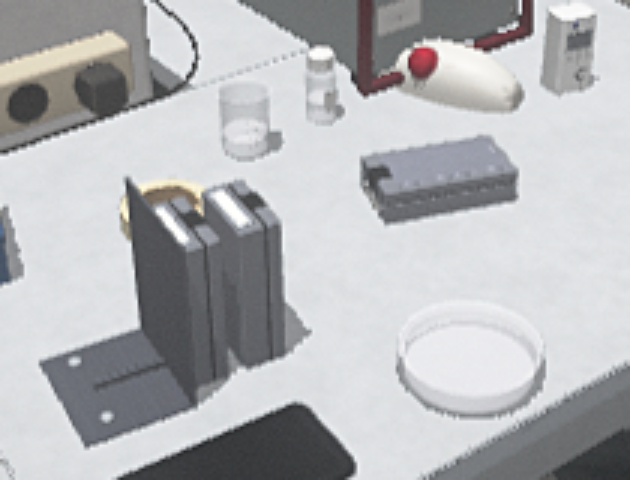

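```bash
cat >> h.py <<'E'
def caseT(x,y,z,yaw_deg,mode):
    """case pose. yaw = heading of case z (flat) or case y (stand)"""
    a=np.radians(yaw_deg); h=np.array([np.cos(a),np.sin(a),0]); X=np.array([h[1],-h[0],0]); Z=np.array([0,0,1.])
    T=np.eye(4); T[:3,:3]=np.c_[X,-Z,h] if mode=="flat" else np.c_[X,h,Z]; T[:3,3]=[x,y,z]; return T
def tcp():
    s=manip.state();T=np.eye(4);T[:3,:3]=R.from_rotvec(s["orientation"]).as_matrix();T[:3,3]=s["eef_pos"];return T
def rel(T,name=""):
    D=np.linalg.inv(tcp())@T
    print(name,"goal",np.round(T[:3,3],3),"| shift units",np.round(D[:3,3]/.2,3),"turn units",np.round(R.from_matrix(D[:3,:3]).as_rotvec()/.5,3))
def graspT(tilt=20,zc=.07,depth=.168,Lg=.152):
    """TCP in case frame: tool y=-case x; tilt leans flange to label end; depth=TCP distance from back face"""
    t=np.radians(tilt); z=np.array([0,np.cos(t),-np.sin(t)]); y=np.array([-1.,0,0]); x=np.cross(y,z)
    T=np.eye(4);T[:3,:3]=np.c_[x,y,z];T[:3,3]=[0,.015-depth,zc+Lg*np.sin(t)];return T
def flat0(): # from top view
    a=np.radians(71.8);c=np.array([.5372,-.0410]);o=c-.055*np.array([np.cos(a),np.sin(a)])
    return caseT(o[0],o[1],.015,71.8,"flat")
E
python3 - <<'E'
from h import *
G=flat0()@graspT();P=G.copy();P[2,3]+=.11
rel(P,"pre");rel(G,"grasp"); print(np.round(G,3))
E
```

```text
pre goal [0.558 0.023 0.278] | shift units [2.445 1.775 0.633] turn units [-0.497  0.576  2.818]
grasp goal [0.558 0.023 0.168] | shift units [2.445 1.775 1.183] turn units [-0.497  0.576  2.818]
[[-0.293 -0.95  -0.107  0.558]
 [-0.893  0.312 -0.325  0.023]
 [ 0.342  0.    -0.94   0.168]
 [ 0.     0.     0.     1.   ]]
```

```bash
python3 -m jog '[1,0.7,0,0,0,0.9,1, 1,0.7,0,0,0,0.9,1, 1,0.7,0,0,0,0.9,1, 1,0.7,0,0,0,0.9,1, 1,0.7,0,0,0,0.9,1, 1,0.7,0,0,0,0.9,1, 1,0.7,0,0,0,0.9,1, 1,0.7,0,0,0,0.9,1, 1,0.7,0,0,0,0.9,1, 1,0.7,0,0,0,0.9,1]'; python3 - <<'E'
from h import *
G=flat0()@graspT();P=G.copy();P[2,3]+=.11
rel(P,"pre")
E
```

```text
time_s: 2.43
eef_pos: [0.3956, 0.3451, 0.4048]
orientation: [-2.82, 1.384, -0.0]
ft_force: [-0.6, 0.4, 0.9]
width: 0.0855
finger_force: 0.0
pre goal [0.558 0.023 0.278] | shift units [1.773 0.343 0.633] turn units [-0.341  0.642  1.931]
```

```bash
python3 -m jog '[0.9,0.17,0.2,0,0,1,1, 0.9,0.17,0.2,0,0,1,1, 0.9,0.17,0.2,0,0,1,1, 0.9,0.17,0.2,0,0,1,1, 0.9,0.17,0.2,0,0,1,1, 0.9,0.17,0.2,0,0,1,1, 0.9,0.17,0.2,0,0,1,1, 0.9,0.17,0.2,0,0,1,1, 0.9,0.17,0.2,0,0,1,1, 0.9,0.17,0.2,0,0,1,1]'; python3 - <<'E'
from h import *
G=flat0()@graspT();P=G.copy();P[2,3]+=.11
rel(P,"pre")
E
```

```text
time_s: 3.27
eef_pos: [0.4785, 0.1823, 0.365]
orientation: [-2.391, 2.037, -0.0]
ft_force: [0.7, 0.6, -0.3]
width: 0.0858
finger_force: 0.0
pre goal [0.558 0.023 0.278] | shift units [ 0.852 -0.266  0.435] turn units [-0.168  0.686  0.944]
```

```bash
python3 -m jog '[0.852,-0.266,0.435,-0.168,0.686,0.944,1, 0.852,-0.266,0.435,-0.168,0.686,0.944,1, 0.852,-0.266,0.435,-0.168,0.686,0.944,1, 0.852,-0.266,0.435,-0.168,0.686,0.944,1, 0.852,-0.266,0.435,-0.168,0.686,0.944,1, 0.852,-0.266,0.435,-0.168,0.686,0.944,1, 0.852,-0.266,0.435,-0.168,0.686,0.944,1, 0.852,-0.266,0.435,-0.168,0.686,0.944,1, 0.852,-0.266,0.435,-0.168,0.686,0.944,1, 0.852,-0.266,0.435,-0.168,0.686,0.944,1]'; python3 - <<'E'
from h import *
G=flat0()@graspT();P=G.copy();P[2,3]+=.11
rel(P,"pre");rel(G,"grasp");print(manip.state()["joints"].round(3))
E
```

```text
time_s: 4.1
eef_pos: [0.558, 0.0223, 0.2789]
orientation: [1.668, -2.305, 0.295]
ft_force: [-0.6, -0.8, 0.5]
width: 0.0853
finger_force: 0.0
pre goal [0.558 0.023 0.278] | shift units [-0.003 -0.     0.004] turn units [-0.003  0.002 -0.001]
grasp goal [0.558 0.023 0.168] | shift units [-0.191  0.001  0.521] turn units [-0.003  0.002 -0.001]
[ 0.376  0.427 -0.409  0.321 -0.987 -0.906]
```

```bash
python3 -m jog '[-0.03,0,0.08,0,0,0,1, -0.06,0,0.16,0,0,0,1, -0.09,0,0.24,0,0,0,1, -0.12,0,0.32,0,0,0,1, -0.15,0,0.4,0,0,0,1, -0.17,0,0.46,0,0,0,1, -0.185,0,0.5,0,0,0,1, -0.191,0,0.521,0,0,0,1, -0.191,0,0.521,0,0,0,1, -0.191,0,0.521,0,0,0,1]'; python3 - <<'E'
from h import *
G=flat0()@graspT()
rel(G,"grasp")
im,d=get_image("side");x=cv2.resize(im[130:290,190:400,::-1],(788,600));cv2.imwrite("pics/g1.png",x)
E
```

```text
time_s: 4.93
eef_pos: [0.5583, 0.0216, 0.1674]
orientation: [1.666, -2.305, 0.294]
ft_force: [0.2, 0.5, -0.2]
width: 0.0851
finger_force: 0.0
grasp goal [0.558 0.023 0.168] | shift units [-0.003  0.002 -0.004] turn units [ 0.    -0.    -0.003]
```

View pics/g1.png

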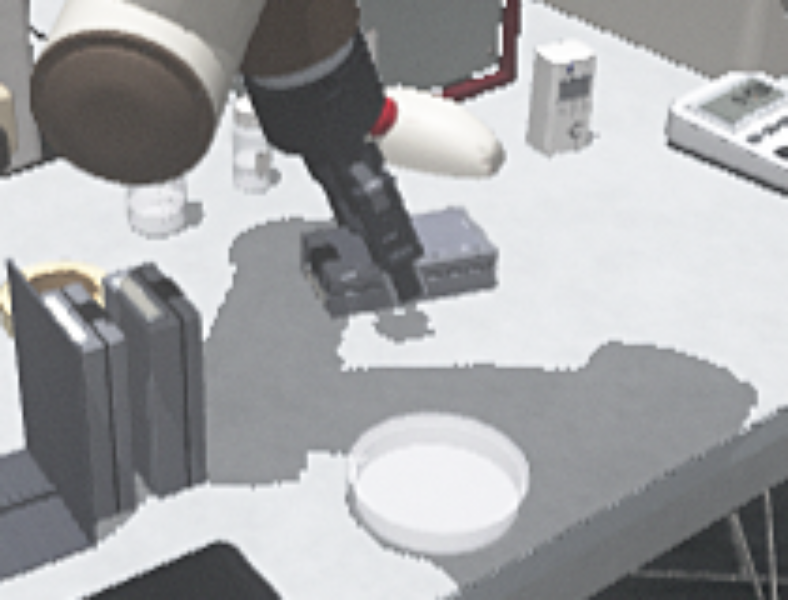

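```bash
python3 -m jog '[0,0,0,0,0,0,0.2, 0,0,0,0,0,0,0.1, 0,0,0,0,0,0,-0.1, 0,0,0,0,0,0,-0.3, 0,0,0,0,0,0,-0.5, 0,0,0,0,0,0,-1, 0,0,0,0,0,0,-1, 0,0,0,0,0,0,-1, 0,0,0,0,0,0,-1, 0,0,0,0,0,0,-1]'; python3 - <<'E'
from h import *
S=caseT(.465,.07,.06,82.6,"stand")@graspT(); rel(S,"hover")
E
```

```text
time_s: 5.82
eef_pos: [0.5586, 0.0216, 0.1678]
orientation: [1.666, -2.306, 0.295]
ft_force: [0.2, 2.4, 6.3]
width: 0.0566
finger_force: 65.9
hover goal [ 0.445 -0.082  0.182] | shift units [0.652 0.376 0.161] turn units [-0.181 -3.131 -0.381]
```

```bash
python3 -m jog '[0.02,0,-0.06,0,0,0,-1, 0.04,0,-0.12,0,0,0,-1, 0.07,0,-0.18,0,0,0,-1, 0.09,0,-0.24,0,0,0,-1, 0.11,0,-0.3,0,0,0,-1, 0.13,0,-0.36,0,0,0,-1, 0.15,0,-0.42,0,0,0,-1, 0.18,0,-0.5,0,0,0,-1, 0.2,0,-0.56,0,0,0,-1, 0.2,0,-0.56,0,0,0,-1]'; python3 - <<'E'
from h import *
S=caseT(.465,.07,.06,82.6,"stand")@graspT(); rel(S,"hover")
E
```

```text
time_s: 6.65
eef_pos: [0.5587, 0.0221, 0.2875]
orientation: [1.666, -2.309, 0.295]
ft_force: [1.3, 1.2, -2.2]
width: 0.0567
finger_force: 65.1
hover goal [ 0.445 -0.082  0.182] | shift units [0.452 0.377 0.723] turn units [-0.185 -3.127 -0.381]
```

```bash
python3 -m jog '[0.05,0.1,0,0,-0.2,0,-1, 0.1,0.2,0,0,-0.4,0,-1, 0.15,0.25,0,0,-0.6,0,-1, 0.2,0.3,0,0,-0.8,0,-1, 0.2,0.35,0,0,-1,0,-1, 0.2,0.35,0,0,-1,0,-1, 0.2,0.35,0,0,-1,0,-1, 0.2,0.35,0,0,-1,0,-1, 0.2,0.35,0,0,-1,0,-1, 0.2,0.35,0,0,-1,0,-1]'; python3 - <<'E'
from h import *
S=caseT(.465,.07,.06,82.6,"stand")@graspT(); rel(S,"hover");print(manip.state()["joints"].round(2))
E
```

```text
time_s: 7.48
eef_pos: [0.4803, 0.0085, 0.2986]
orientation: [-1.769, 2.448, 0.133]
ft_force: [0.3, -0.2, -2.3]
width: 0.0568
finger_force: 65.0
hover goal [ 0.445 -0.082  0.182] | shift units [0.564 0.024 0.505] turn units [-0.249 -2.141 -0.312]
[ 0.32  0.25 -0.44 -0.17 -0.81 -0.53]
```

```bash
python3 -m jog '[0.05,0,0.01,-0.03,-0.25,-0.04,-1, 0.1,0,0.02,-0.06,-0.5,-0.08,-1, 0.15,0,0.03,-0.09,-0.75,-0.12,-1, 0.2,0,0.04,-0.11,-1,-0.15,-1, 0.2,0,0.05,-0.11,-1,-0.15,-1, 0.2,0,0.05,-0.11,-1,-0.15,-1, 0.2,0,0.05,-0.11,-1,-0.15,-1, 0.2,0,0.05,-0.11,-1,-0.15,-1, 0.2,0,0.05,-0.11,-1,-0.15,-1, 0.2,0,0.05,-0.11,-1,-0.15,-1]'; python3 - <<'E'
from h import *
S=caseT(.465,.07,.06,82.6,"stand")@graspT(); rel(S,"hover");print(manip.state()["joints"].round(2))
E
```

```text
time_s: 8.32
eef_pos: [0.468, -0.0268, 0.2837]
orientation: [-1.602, 2.032, 0.565]
ft_force: [0.1, -0.0, -1.9]
width: 0.0571
finger_force: 65.2
hover goal [ 0.445 -0.082  0.182] | shift units [0.542 0.037 0.228] turn units [-0.136 -1.139 -0.154]
[ 0.03  0.28 -0.29 -0.78 -1.    0.17]
```

```bash
python3 -m jog '[0,0,0,-0.03,-0.25,-0.03,-1, 0.05,0,0,-0.06,-0.5,-0.06,-1, 0.1,0,0,-0.09,-0.75,-0.1,-1, 0.15,0,0,-0.12,-1,-0.14,-1, 0.2,0.02,0,-0.12,-1,-0.14,-1, 0.25,0.02,0,-0.12,-1,-0.14,-1, 0.25,0.02,0,-0.12,-1,-0.14,-1, 0.25,0.02,0,-0.12,-1,-0.14,-1, 0.25,0.02,0,-0.12,-1,-0.14,-1, 0.25,0.02,0,-0.12,-1,-0.14,-1]'; python3 - <<'E'
from h import *
S=caseT(.465,.07,.06,82.6,"stand")@graspT(); rel(S,"hover");print(manip.state()["joints"].round(2))
E
```

```text
time_s: 9.15
eef_pos: [0.4548, -0.0647, 0.2541]
orientation: [-1.384, 1.594, 0.902]
ft_force: [0.3, 0.4, -2.5]
width: 0.0568
finger_force: 65.3
hover goal [ 0.445 -0.082  0.182] | shift units [0.366 0.034 0.064] turn units [-0.017 -0.139 -0.012]
[-0.25  0.41 -0.25 -1.17 -1.4   0.64]
```

Lower to the hover pose, then measure how the case sits in the hand.

```bash
python3 -m jog '[0.06,0.01,0.01,-0.01,-0.05,-0.01,-1, 0.12,0.01,0.02,-0.01,-0.1,-0.01,-1, 0.18,0.02,0.03,-0.017,-0.139,-0.012,-1, 0.24,0.03,0.04,-0.017,-0.139,-0.012,-1, 0.3,0.034,0.05,-0.017,-0.139,-0.012,-1, 0.34,0.034,0.06,-0.017,-0.139,-0.012,-1, 0.366,0.034,0.064,-0.017,-0.139,-0.012,-1, 0.366,0.034,0.064,-0.017,-0.139,-0.012,-1, 0.366,0.034,0.064,-0.017,-0.139,-0.012,-1, 0.366,0.034,0.064,-0.017,-0.139,-0.012,-1]'; cat >> h.py <<'E'
def look(save=None):
    out={}
    for c in ["top","side"]:
        im,d=get_image(c);P=cloud(c,d)
        if save: cv2.imwrite(f"pics/{save}_{c}.png",im[:,:,::-1])
        for q in ["loose_case","end_case","inner_case"]:
            m=models.trace(c,q)
            if not m: print(c,q,None);continue
            k=cv2.erode(m[0]["mask"].astype(np.uint8),np.ones((2,2),np.uint8))>0
            p=P[k&(d>0)];zt=np.percentile(p[:,2],95);t=p[p[:,2]>zt-.008]
            out[c,q]=p
            print(c,q,round(m[0]["p"],2),len(p),"ztop",round(zt,4),rect(t))
    return out
E
python3 - <<'E'
from h import *
S=caseT(.465,.07,.06,82.6,"stand")@graspT(); rel(S,"hover");print(manip.state()["joints"].round(2))
o=look("hov"); np.save("lc.npy",o.get(("side","loose_case")))
im=cv2.imread("pics/hov_side.png");cv2.imwrite("pics/hov_s.png",cv2.resize(im[110:290,170:400],None,fx=3,fy=3))
E
```

```text
time_s: 9.98
eef_pos: [0.4452, -0.0821, 0.1819]
orientation: [-1.347, 1.535, 0.944]
ft_force: [-0.5, 1.0, -2.3]
width: 0.0567
finger_force: 65.2
hover goal [ 0.445 -0.082  0.182] | shift units [-0.001  0.     0.002] turn units [-0.002  0.001 -0.001]
[-0.31  0.56 -0.28 -1.21 -1.43  0.85]
top loose_case None
top end_case 0.83 473 ztop 0.1124 (array([476.2, 177.4]), array([27.7, 52.5]), 84.22)
top inner_case 0.56 502 ztop 0.1121 (array([481.4, 217.9]), array([27.4, 55.8]), 81.41)
side loose_case 0.56 1197 ztop 0.1724 (array([458.4,  72. ]), array([29.7, 50.2]), 87.44)
side end_case 0.74 1066 ztop 0.1112 (array([473.3, 180.6]), array([29.1, 53.5]), 83.62)
side inner_case 0.56 712 ztop 0.1113 (array([477.8, 216.7]), array([22.3, 55.4]), 82.3)
```

View pics/hov_s.png

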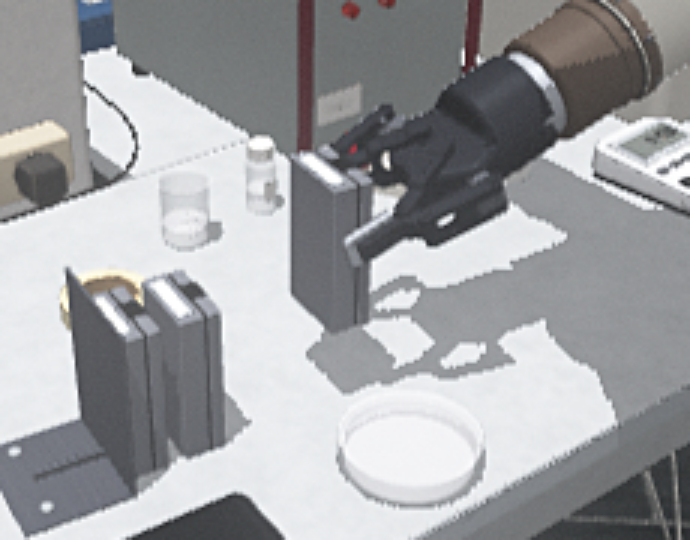

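```bash
cat >> h.py <<'E'
def fit(P,T,name):
    """residual pose of a case vs expected T, from faces seen"""
    p=(P.reshape(-1,3)-T[:3,3])@T[:3,:3]; x,y,z=p.T
    for f,i,v,m in [("back",1,.015,(abs(x)<.022)&(z>.01)&(z<.1)),("lid",1,-.015,(abs(x)<.022)&(z>.01)&(z<.1)),("-x",0,-.029,(abs(y)<.011)&(z>.01)&(z<.1)),("+x",0,.029,(abs(y)<.011)&(z>.01)&(z<.1)),("top",2,.11,(abs(x)<.024)&(abs(y)<.011))]:
        s=m&(abs(p[:,i]-v)<.010); 
        if s.sum()<40: continue
        q=p[s]
        for _ in range(3):
            o=[j for j in range(3) if j!=i]; A=np.c_[q[:,o]-[.055 if j==2 else 0 for j in o],np.ones(len(q))]
            c=np.linalg.lstsq(A,q[:,i]-v,rcond=None)[0]; r=abs(A@c-q[:,i]+v); q=q[r<max(.002,2*np.median(r))]
        print(name,f,len(q),"slopes d/d"+"xyz"[o[0]],round(c[0],4),"d/d"+"xyz"[o[1]],round(c[1],4),"off mm",round(c[2]*1000,2))
E
python3 - <<'E'
from h import *
Y=82.6;h=np.array([np.cos(np.radians(Y)),np.sin(np.radians(Y))])
C={"loose":caseT(.465,.07,.06,Y,"stand"),"end":caseT(.477,.1785,0,Y,"stand"),"inner":caseT(.4823,.219,0,Y,"stand")}
for c in ["top","side"]:
    im,d=get_image(c);P=cloud(c,d)
    for k in C: fit(P[d>0],C[k],c+" "+k)
E
```

```text
top loose top 264 slopes d/dx -0.0087 d/dy -0.0087 off mm 1.38
top end lid 85 slopes d/dx 0.0061 d/dz 0.001 off mm 0.24
top end top 219 slopes d/dx -0.0005 d/dy 0.0219 off mm 0.09
top inner lid 103 slopes d/dx 0.001 d/dz 0.0025 off mm 0.58
top inner top 224 slopes d/dx -0.0008 d/dy 0.0185 off mm -0.09
side loose back 439 slopes d/dx 0.0013 d/dz 0.0026 off mm -1.97
side loose -x 265 slopes d/dy -0.0083 d/dz 0.0009 off mm -1.11
side loose top 131 slopes d/dx -0.0016 d/dy 0.0366 off mm 1.76
side end back 186 slopes d/dx 0.004 d/dz 0.0008 off mm 0.2
side end -x 376 slopes d/dy -0.001 d/dz -0.0011 off mm -0.2
side end top 164 slopes d/dx 0.0059 d/dy 0.0216 off mm 0.67
side inner back 294 slopes d/dx 0.003 d/dz -0.0007 off mm 4.17
side inner -x 376 slopes d/dy -0.0149 d/dz -0.0025 off mm -0.29
side inner top 149 slopes d/dx -0.0017 d/dy 0.0234 off mm 0.56
```

```bash
cat >> h.py <<'E'
def goal(y,z,x=.0009,Y=82.6):
    """true case pose in end-case frame -> TCP goal (corrected for in-hand offset)"""
    E=caseT(.477,.1785,0,Y,"stand"); D=np.eye(4); D[:3,3]=[x,y+.002,z-.0015]
    return E@D@graspT()
E
python3 - <<'E'
from h import *
rel(goal(-.045,.02),"above");rel(goal(-.045,.004),"low")
E
```

```text
above goal [ 0.453 -0.016  0.14 ] | shift units [0.078 0.004 0.383] turn units [-0.002  0.002 -0.004]
low goal [ 0.453 -0.016  0.124] | shift units [0.153 0.004 0.411] turn units [-0.002  0.002 -0.004]
```

```bash
python3 -m jog '[0.01,0,0.06,0,0,0,-1, 0.02,0,0.12,0,0,0,-1, 0.03,0,0.18,0,0,0,-1, 0.05,0,0.24,0,0,0,-1, 0.06,0,0.3,0,0,0,-1, 0.078,0.004,0.36,0,0,0,-1, 0.1,0.004,0.385,0,0,0,-1, 0.13,0.004,0.4,0,0,0,-1, 0.153,0.004,0.411,0,0,0,-1, 0.153,0.004,0.411,0,0,0,-1]'; python3 - <<'E'
from h import *
rel(goal(-.045,.0),"0");rel(goal(-.045,-.003),"-3")
E
```

```text
time_s: 11.32
eef_pos: [0.4525, -0.0161, 0.1232]
orientation: [-1.345, 1.538, 0.947]
ft_force: [0.2, 0.4, -2.5]
width: 0.0565
finger_force: 65.3
0 goal [ 0.453 -0.016  0.12 ] | shift units [ 0.012 -0.001  0.005] turn units [-0.001  0.001 -0.009]
-3 goal [ 0.453 -0.016  0.117] | shift units [ 0.027 -0.001  0.01 ] turn units [-0.001  0.001 -0.009]
```

```bash
python3 -m jog '[0.003,0,0.001,0,0,0,-1, 0.006,0,0.002,0,0,0,-1, 0.009,0,0.003,0,0,0,-1, 0.012,0,0.004,0,0,0,-1, 0.014,0,0.005,0,0,0,-1, 0.016,0,0.006,0,0,0,-1, 0.018,0,0.0065,0,0,0,-1, 0.018,0,0.0065,0,0,0,-1, 0.018,0,0.0065,0,0,0,-1, 0.018,0,0.0065,0,0,0,-1]'; python3 - <<'E'
from h import *
rel(goal(-.045,0.),"0")
Y=82.6
C={"loose":np.array(goal(-.045,0.)@np.linalg.inv(graspT())),"end":caseT(.477,.1785,0,Y,"stand")}
for c in ["top","side"]:
    im,d=get_image(c);P=cloud(c,d)
    for k in C: fit(P[d>0],C[k],c+" "+k)
E
```

```text
time_s: 12.15
eef_pos: [0.4527, -0.0159, 0.1206]
orientation: [-1.346, 1.536, 0.945]
ft_force: [0.6, -0.7, -2.8]
width: 0.0568
finger_force: 65.3
0 goal [ 0.453 -0.016  0.12 ] | shift units [ 0.001  0.    -0.   ] turn units [-0.002  0.002 -0.004]
top loose lid 47 slopes d/dx 0.0013 d/dz 0.0003 off mm -1.3
top loose top 212 slopes d/dx -0.0109 d/dy 0.0344 off mm 1.87
top end lid 86 slopes d/dx 0.0053 d/dz 0.001 off mm 0.23
top end top 215 slopes d/dx 0.0085 d/dy 0.017 off mm 0.2
side loose back 215 slopes d/dx 0.001 d/dz 0.0014 off mm -1.33
side loose -x 264 slopes d/dy 0.0015 d/dz 0.0009 off mm -0.66
side loose top 150 slopes d/dx -0.0052 d/dy 0.0136 off mm 2.55
side end back 183 slopes d/dx -0.0016 d/dz 0.001 off mm 0.21
side end -x 358 slopes d/dy -0.0107 d/dz -0.0016 off mm -0.07
side end top 158 slopes d/dx -0.0046 d/dy 0.0159 off mm 0.75
```

```bash
python3 -m jog '[0.001,0,0.0003,0,0,0,-1, 0.002,0,0.0006,0,0,0,-1, 0.003,0,0.001,0,0,0,-1, 0.004,0,0.0013,0,0,0,-1, 0.005,0,0.0017,0,0,0,-1, 0.006,0,0.002,0,0,0,-1, 0.006,0,0.002,0,0,0,-1, 0.006,0,0.002,0,0,0,-1, 0.006,0,0.002,0,0,0,-1, 0.006,0,0.002,0,0,0,-1]'; python3 -c "
from h import *
rel(goal(-.045,0.))"
```

```text
time_s: 13.08
eef_pos: [0.4527, -0.016, 0.1201]
orientation: [-1.345, 1.533, 0.946]
ft_force: [-1.5, -2.3, 5.6]
width: 0.0568
finger_force: 66.0
 goal [ 0.453 -0.016  0.12 ] | shift units [-0.002  0.    -0.001] turn units [-0.001  0.006 -0.002]
```

```bash
python3 -m jog '[-0.0024,0,-0.001,0,0,0,-1, -0.005,0,0.006,0,0,0,-1, -0.007,0,0.013,0,0,0,-1, -0.01,0,0.02,0,0,0,-1, -0.012,0,0.027,0,0,0,-1, -0.014,0,0.034,0,0,0,-1, -0.017,0,0.041,0,0,0,-1, -0.019,0,0.047,0,0,0,-1, -0.021,0,0.051,0,0,0,-1, -0.021,0,0.051,0,0,0,-1]'; python3 - <<'E'
from h import *
rel(goal(-.034,0.))
T=goal(-.034,0.)@np.linalg.inv(graspT())
for c in ["top","side"]:
    im,d=get_image(c);P=cloud(c,d)
    for k,t in {"loose":T,"end":caseT(.477,.1785,0,82.6,"stand")}.items(): fit(P[d>0],t,c+" "+k)
E
```

```text
time_s: 13.92
eef_pos: [0.4544, -0.0054, 0.1204]
orientation: [-1.346, 1.535, 0.944]
ft_force: [-0.4, -4.4, 6.4]
width: 0.0569
finger_force: 66.1
 goal [ 0.454 -0.005  0.12 ] | shift units [-0.001  0.002  0.001] turn units [-0.002  0.003 -0.001]
top loose lid 58 slopes d/dx 0.0007 d/dz 0.0044 off mm -1.67
top loose top 223 slopes d/dx -0.0086 d/dy 0.0184 off mm 1.72
top end top 229 slopes d/dx 0.0018 d/dy 0.0355 off mm 0.16
side loose -x 265 slopes d/dy 0.0045 d/dz -0.0022 off mm -0.4
side loose top 148 slopes d/dx -0.0099 d/dy 0.0326 off mm 2.28
side end back 184 slopes d/dx -0.0081 d/dz -0.0002 off mm 0.08
side end -x 355 slopes d/dy -0.0234 d/dz -0.0001 off mm -0.13
side end top 150 slopes d/dx 0.0116 d/dy 0.0197 off mm 0.83
```

```bash
python3 -m jog '[-0.0035,0,0.004,0,0,0,-1, -0.006,0,0.01,0,0,0,-1, -0.008,0,0.015,0,0,0,-1, -0.01,0,0.021,0,0,0,-1, -0.012,0,0.026,0,0,0,-1, -0.014,0,0.031,0,0,0,-1, -0.016,0,0.036,0,0,0,-1, -0.018,0,0.041,0,0,0,-1, -0.02,0,0.047,0,0,0,-1, -0.021,0,0.051,0,0,0,-1]'; python3 - <<'E'
from h import *
rel(goal(-.023,0.))
T=goal(-.023,0.)@np.linalg.inv(graspT()); T2=caseT(.477,.1785,0,82.6,"stand");T2[:3,3]+=.0076*T2[:3,1]
for c in ["top","side"]:
    im,d=get_image(c);P=cloud(c,d)
    if c=="side":cv2.imwrite("pics/push.png",cv2.resize(im[150:290,180:360,::-1],None,fx=4,fy=4))
    for k,t in {"loose":T,"end":T2,"inner":caseT(.4823,.219,0,82.6,"stand")}.items(): fit(P[d>0],t,c+" "+k)
E
```

```text
time_s: 14.85
eef_pos: [0.4557, 0.0056, 0.1206]
orientation: [-1.347, 1.535, 0.944]
ft_force: [-1.1, -7.6, 6.1]
width: 0.0569
finger_force: 66.4
 goal [0.455 0.006 0.12 ] | shift units [-0.     0.001  0.001] turn units [-0.002  0.001 -0.002]
top loose lid 69 slopes d/dx 0.0016 d/dz 0.0047 off mm -1.72
top loose top 213 slopes d/dx -0.005 d/dy 0.0176 off mm 1.82
top end top 214 slopes d/dx -0.0131 d/dy 0.038 off mm 0.18
top inner top 210 slopes d/dx -0.0034 d/dy 0.0032 off mm 0.11
side loose -x 274 slopes d/dy 0.0113 d/dz -0.001 off mm -0.6
side loose top 150 slopes d/dx -0.0093 d/dy 0.0064 off mm 2.45
side end -x 357 slopes d/dy -0.001 d/dz 0.0002 off mm -0.37
side end top 162 slopes d/dx -0.0069 d/dy 0.0025 off mm 0.75
side inner back 293 slopes d/dx 0.0003 d/dz 0.0002 off mm 4.13
side inner -x 372 slopes d/dy -0.0374 d/dz 0.0011 off mm -0.19
side inner top 151 slopes d/dx 0.0034 d/dy 0.0328 off mm 0.66
```

View pics/push.png

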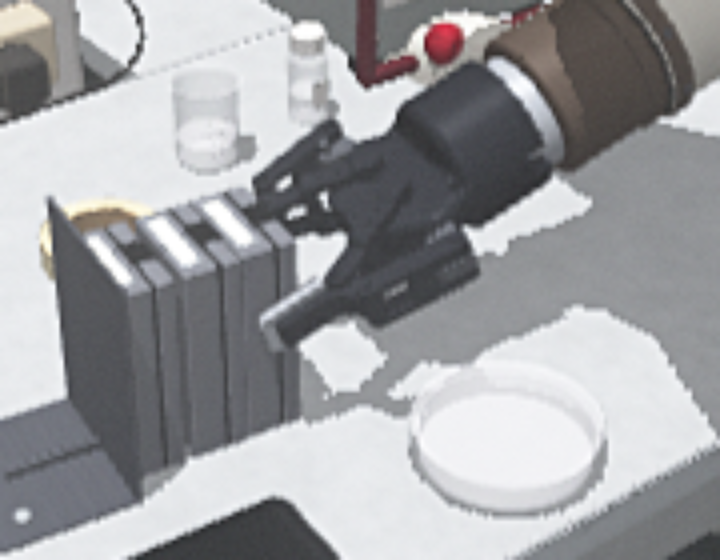

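```bash
python3 -m jog '[-0.0005,0,0.0014,0,0,0,-1, -0.001,0,0.0028,0,0,0,-1, -0.0015,0,0.0042,0,0,0,-1, -0.002,0,0.0056,0,0,0,-1, -0.0025,0,0.007,0,0,0,-1, -0.003,0,0.0084,0,0,0,-1, -0.0035,0,0.0098,0,0,0,-1, -0.004,0,0.011,0,0,0,-1, -0.0045,0,0.012,0,0,0,-1, -0.0045,0,0.012,0,0,0,-1]'
```

```text
time_s: 15.78
eef_pos: [0.456, 0.0081, 0.1206]
orientation: [-1.346, 1.536, 0.945]
ft_force: [-1.2, -6.4, 6.3]
width: 0.0568
finger_force: 66.4
```

```bash
python3 -m jog '[-0.0003,0,0.0008,0,0,0,-1, -0.0006,0,0.0016,0,0,0,-1, -0.0009,0,0.0024,0,0,0,-1, -0.0012,0,0.0032,0,0,0,-1, -0.0015,0,0.004,0,0,0,-1, -0.0017,0,0.0048,0,0,0,-1, -0.002,0,0.0056,0,0,0,-1, -0.0023,0,0.0064,0,0,0,-1, -0.0026,0,0.007,0,0,0,-1, -0.0026,0,0.007,0,0,0,-1]'
```

```text
time_s: 16.62
eef_pos: [0.4562, 0.0095, 0.1206]
orientation: [-1.347, 1.536, 0.945]
ft_force: [-1.2, -6.2, 6.1]
width: 0.0571
finger_force: 66.4
```

```bash
python3 -m jog '[-0.0003,0,0.0008,0,0,0,-1, -0.0006,0,0.0016,0,0,0,-1, -0.0009,0,0.0024,0,0,0,-1, -0.0012,0,0.0032,0,0,0,-1, -0.0015,0,0.004,0,0,0,-1, -0.0017,0,0.0048,0,0,0,-1, -0.0017,0,0.0048,0,0,0,-1, -0.0017,0,0.0048,0,0,0,-1, -0.0017,0,0.0048,0,0,0,-1, -0.0017,0,0.0048,0,0,0,-1]'; python3 - <<'E'
from h import *
Y=82.6; h=np.array([np.cos(np.radians(Y)),np.sin(np.radians(Y)),0])
T=tcp()@np.linalg.inv(graspT()); T2=caseT(.477,.1785,0,Y,"stand");T2[:3,3]+=.0116*h
for c in ["top","side"]:
    im,d=get_image(c);P=cloud(c,d)
    for k,t in {"loose":T,"end":T2,"inner":caseT(.4823,.219,0,82.6,"stand")}.items(): fit(P[d>0],t,c+" "+k)
    for q in ["end_case","inner_case","loose_case"]:
        for m in models.trace(c,q)[:1]:
            k=m["mask"]&(d>0);p=P[k];t=p[abs(p[:,2]-.11)<.006];print(c,q,len(t),rect(t) if len(t)>9 else "")
E
```

```text
time_s: 17.45
eef_pos: [0.4563, 0.01, 0.1206]
orientation: [-1.347, 1.536, 0.944]
ft_force: [-2.9, -9.8, 8.0]
width: 0.0568
finger_force: 66.8
top loose lid 72 slopes d/dx -0.0001 d/dz 0.0053 off mm -1.56
top loose top 211 slopes d/dx 0.0033 d/dy -0.0281 off mm 1.36
top end top 218 slopes d/dx -0.0047 d/dy 0.0279 off mm 0.18
top inner top 219 slopes d/dx 0.0065 d/dy 0.0198 off mm 0.06
top end_case 411 (array([478.5, 190.1]), array([29.7, 57.6]), 82.87)
top inner_case 419 (array([482.4, 220.1]), array([30.5, 57.5]), 83.84)
top loose_case 410 (array([476., 160.]), array([29.6, 57.6]), 82.3)
side loose -x 265 slopes d/dy -0.0115 d/dz 0.0007 off mm -0.99
side loose top 150 slopes d/dx -0.0104 d/dy 0.0259 off mm 2.15
side end -x 360 slopes d/dy -0.0191 d/dz 0.0004 off mm -0.26
side end top 160 slopes d/dx 0.0019 d/dy 0.0179 off mm 0.83
side inner back 288 slopes d/dx -0.0003 d/dz 0.0004 off mm 4.16
side inner -x 373 slopes d/dy -0.016 d/dz 0.0017 off mm -0.34
side inner top 150 slopes d/dx 0.0024 d/dy 0.0076 off mm 0.64
side end_case 313 (array([476.2, 191.5]), array([30.5, 59.5]), 80.09)
side inner_case 224 (array([480.3, 217.6]), array([22. , 60.9]), 82.41)
side loose_case 294 (array([472.6, 161.2]), array([32.1, 61.2]), 78.6)
```

```bash
python3 -m jog '[-0.0003,0,0.0007,0,0,0,-1, -0.0005,0,0.0014,0,0,0,-1, -0.0008,0,0.0021,0,0,0,-1, -0.001,0,0.0028,0,0,0,-1, -0.0012,0,0.0034,0,0,0,-1, -0.0012,0,0.0034,0,0,0,-1, -0.0012,0,0.0034,0,0,0,-1, -0.0012,0,0.0034,0,0,0,-1, -0.0012,0,0.0034,0,0,0,-1, -0.0012,0,0.0034,0,0,0,-1]'
```

```text
time_s: 18.68
eef_pos: [0.4563, 0.01, 0.1207]
orientation: [-1.348, 1.536, 0.944]
ft_force: [-2.0, -14.8, 9.0]
width: 0.0568
finger_force: 67.3
```

```bash
python3 -m jog '[-0.0002,0,0.0006,0,0,0,-1, -0.0004,0,0.0012,0,0,0,-1, -0.0006,0,0.0018,0,0,0,-1, -0.0008,0,0.0022,0,0,0,-1, -0.0008,0,0.0022,0,0,0,-1, -0.0008,0,0.0022,0,0,0,-1, -0.0008,0,0.0022,0,0,0,-1, -0.0008,0,0.0022,0,0,0,-1, -0.0008,0,0.0022,0,0,0,-1, -0.0008,0,0.0022,0,0,0,-1]'; python3 - <<'E'
from h import *
Y=82.6;T=tcp()@np.linalg.inv(graspT())
for c in ["top","side"]:
    im,d=get_image(c);P=cloud(c,d)
    fit(P[d>0],T,c+" loose")
print(manip.state()["ft_force"])
E
```

```text
time_s: 19.52
eef_pos: [0.4563, 0.0101, 0.1208]
orientation: [-1.348, 1.536, 0.944]
ft_force: [-2.5, -16.3, 9.2]
width: 0.0566
finger_force: 67.5
top loose lid 74 slopes d/dx 0.0012 d/dz 0.0056 off mm -1.53
top loose top 207 slopes d/dx -0.0128 d/dy -0.0071 off mm 1.5
side loose -x 271 slopes d/dy -0.0107 d/dz -0.0031 off mm -1.06
side loose top 157 slopes d/dx -0.0101 d/dy 0.0112 off mm 2.26
[ -2.67224247 -17.16245989   9.35716885]
```

```bash
python3 -m jog '[-0.0004,0,-0.0015,0,0,0,-1, -0.0008,0,-0.003,0,0,0,-1, -0.0012,0,-0.0045,0,0,0,-1, -0.0015,0,-0.006,0,0,0,-1, -0.0015,0,-0.006,0,0,0,-1, -0.0015,0,-0.006,0,0,0,-1, -0.0015,0,-0.006,0,0,0,-1, -0.0015,0,-0.006,0,0,0,-1, -0.0015,0,-0.006,0,0,0,-1, -0.0015,0,-0.006,0,0,0,-1]'
```

```text
time_s: 20.45
eef_pos: [0.4563, 0.0101, 0.1209]
orientation: [-1.348, 1.537, 0.943]
ft_force: [-1.3, -9.2, 4.5]
width: 0.0566
finger_force: 66.5
```

```bash
python3 -m jog '[-0.0003,0,-0.0015,0,0,0,-1, -0.0005,0,-0.003,0,0,0,-1, -0.0005,0,-0.003,0,0,0,-1, -0.0005,0,-0.003,0,0,0,0.38, -0.0005,0,-0.003,0,0,0,0.45, -0.0005,0,-0.003,0,0,0,0.55, -0.0005,0,-0.003,0,0,0,0.7, -0.0005,0,-0.003,0,0,0,0.85, -0.0005,0,-0.003,0,0,0,1, -0.0005,0,-0.003,0,0,0,1]'; python3 - <<'E'
from h import *
im,d=get_image("side");cv2.imwrite("pics/rel.png",cv2.resize(im[150:290,180:360,::-1],None,fx=4,fy=4))
E
```

```text
time_s: 21.28
eef_pos: [0.4562, 0.0107, 0.1213]
orientation: [-1.346, 1.536, 0.945]
ft_force: [0.2, 0.0, -1.2]
width: 0.0853
finger_force: 0.0
```

View pics/rel.png

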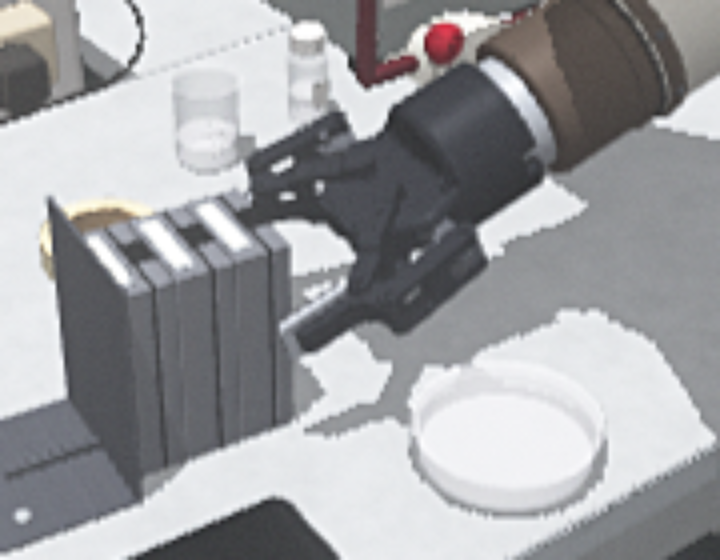

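```bash
python3 -m jog '[0,0,-0.02,0,0,0,1, 0,0,-0.05,0,0,0,1, 0,0,-0.1,0,0,0,1, 0,0,-0.16,0,0,0,1, 0,0,-0.22,0,0,0,1, 0,0,-0.28,0,0,0,1, 0,0,-0.34,0,0,0,1, 0,0,-0.4,0,0,0,1, 0,0,-0.4,0,0,0,1, 0,0,-0.4,0,0,0,1]'; python3 - <<'E'
from h import *
h=caseT(0,0,0,82.6,"stand")[:3,1]; I=np.array([.4823,.219,0])
for c in ["top","side"]:
    im,d=get_image(c);P=cloud(c,d)
    if c=="side":cv2.imwrite("pics/fin.png",cv2.resize(im[150:290,180:360,::-1],None,fx=4,fy=4))
    for k,o in {"loose":-.06,"end":-.03,"inner":0}.items(): t=caseT(*(I+o*h),82.6,"stand");fit(P[d>0],t,c+" "+k)
    for q in ["loose_case","end_case","inner_case","beaker","sample_vial","tape_roll"]:
        for m in models.trace(c,q)[:1]:
            p=P[m["mask"]&(d>0)];zt=np.percentile(p[:,2],97);t=p[p[:,2]>zt-.008];print(c,q,round(zt,4),rect(t))
E
```

```text
time_s: 22.17
eef_pos: [0.4465, -0.0647, 0.1489]
orientation: [-1.344, 1.537, 0.943]
ft_force: [0.1, -0.5, -0.0]
width: 0.0859
finger_force: 0.0
top loose lid 70 slopes d/dx 0.0004 d/dz 0.0026 off mm 0.52
top loose top 208 slopes d/dx 0.0029 d/dy 0.0354 off mm -0.05
top end top 203 slopes d/dx -0.0182 d/dy -0.0031 off mm 0.14
top inner top 226 slopes d/dx 0.0085 d/dy 0.0228 off mm 0.08
top loose_case 0.1124 (array([475.3, 160.1]), array([31.6, 58.2]), 79.79)
top end_case 0.1128 (array([479.3, 191.2]), array([29.1, 56.5]), 84.72)
top inner_case 0.1127 (array([481.9, 218.4]), array([33.1, 57.4]), 78.99)
top beaker 0.0584 (array([688.4,  42. ]), array([44.7, 44.2]), 87.87)
top sample_vial 0.0672 (array([690.4, -38.6]), array([18.3, 20.4]), 1.69)
top tape_roll 0.0218 (array([630.9, 150.1]), array([67.4, 70.6]), 89.17)
side loose -x 347 slopes d/dy -0.0089 d/dz -0.0012 off mm 0.12
side loose top 149 slopes d/dx 0.0084 d/dy 0.0115 off mm 0.78
side end -x 371 slopes d/dy -0.0092 d/dz -0.0015 off mm -0.31
side end top 160 slopes d/dx 0.0003 d/dy 0.0222 off mm 0.55
side inner back 285 slopes d/dx 0.0033 d/dz 0.0007 off mm 4.18
side inner -x 374 slopes d/dy -0.0279 d/dz -0.0033 off mm -0.4
side inner top 156 slopes d/dx -0.0028 d/dy 0.0206 off mm 0.71
side loose_case 0.1119 (array([473.5, 160.5]), array([30.6, 59.4]), 82.2)
side end_case 0.1115 (array([476.2, 190.3]), array([28.7, 59.8]), 81.58)
side inner_case 0.112 (array([473.9, 221.8]), array([31. , 75.9]), 80.57)
side beaker 0.0576 (array([685.2,  42.2]), array([39.4, 45.7]), 62.19)
side sample_vial 0.0654 (array([687.4, -38.8]), array([18.7, 22.2]), 33.81)
side tape_roll 0.0207 (array([646.7, 155. ]), array([34.7, 68.7]), 5.61)
```

View pics/fin.png

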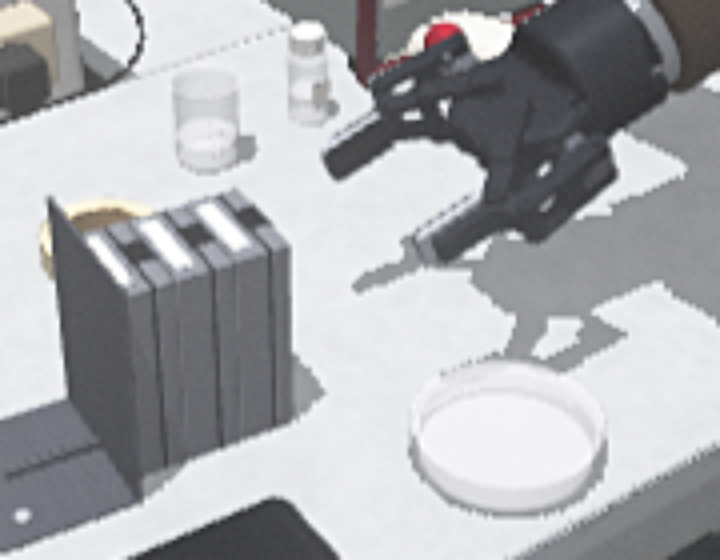

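The final picture shows the three cases standing flush, with seams at columns 160 and 217. The gripper is clear and the beaker, vial and tape roll haven't moved.

```bash
python3 -c "
from plant import manip
print(manip.close_job())"
```

```text
the job is handed in; nothing more can be done
None
```

The job is handed in, with no verdict returned: the loose case stands label end up, flush against the closed-up row; I held a push of about 12–15 N (estimated from the wrist force) for over half a second, then released and backed clear without moving the beaker, vial or tape roll.

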